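# Lock the decorating wheel with its cam brake

### The job

Two potter's turntables stand on the bench, each with a cam brake in front of it. Lock the turntable that carries the dark clay dish with the small dome: swing its cam by the upright wooden handle until the nose of the cam points squarely at the sprung brake shoe and pushes it fully out to the wheel's rim, then let go. Leave the dish standing where it is and leave the other turntable's cam as it is.

Things in the scene. Friction and masses are not known exactly. Their poses are not given: they have to be found in the camera images.
- pivot (a point): Axis of the cam to turn: brass bolt on the upper face (52 mm up) of a flat pear-shaped steel cam, round body of 22 mm radius, nose tip 36 mm from the axis. This frame is fixed to the bench: x points level to the wheel's centre, 158 mm off (wheel 200 mm across, top 56 mm up), z up. When locked the nose points along x and the lever, opposite the nose, along -x. No stop there; friction holds the cam.
- grip (a point): Mid-height of that cam's handle: upright round dark wooden post, 18 mm across, at the end of the lever, 85 mm from the cam axis; its top 30 mm above this point, the lever's upper face 37 mm below. Swings in a level circle about the pivot with 2 to 5 N. At the start the nose is 70 to 115 degrees off the shoe, counter-clockwise from above: turn it clockwise by that.
- shoe (a joint): Sprung brake shoe between cam and wheel: upright steel cross plate 104 mm wide with a rubber pad, sliding to the wheel, in m. 0: sprung back, its flat face 23 mm from the cam axis; 0.013 when the cam's nose points squarely at it and the pad is at the wheel's rim. The spring pushes it back with 3 to 5 N.
- dish_mid (a point): Centre, half-way up (26 mm above the wheel's top), of the loose dark clay dish standing on the wheel to be locked: 148 mm across, 53 mm high, with a small dome and nub in the middle.
- other_grip (a point): The same point as grip, on the handle of the other turntable's cam; that one carries a small terracotta vase. To be left alone.
Things that resemble listed ones, but are neither listed nor needed, are in the scene too. What is meant by the part that bears dish_mid is not red, and is the smaller of those in its own colour.

How it is judged (in metres and radians):
At the end, for the whole second after the job is handed in: The cam's nose points at the shoe within 15 degrees (handle within 22 mm of the line from wheel centre through pivot, on the far side from the wheel), the shoe is out by over 10.5 mm; the dish is upright within 20 mm of its start, the other cam's handle within 15 mm of its start (y of grip in the frame of pivot between -0.022 and 0.022 m and x of grip in the frame of pivot below -0.05 m and value of joint shoe above 0.0105 m and distance of dish_mid from where it was at the start of the episode below 0.02 m and angle between dish_mid's own z axis and vertical below 0.1 rad and distance of other_grip from where it was at the start of the episode below 0.015 m); the robot touches nothing.
It fails at once if the dish is shifted by more than 20 mm (distance of dish_mid from where it was at the start of the episode above 0.02 m).
It fails at once if the other turntable's cam is turned (its handle moved by more than 15 mm) (distance of other_grip from where it was at the start of the episode above 0.015 m).
It also fails if it takes over 38 s, if anything falls off the work surface, if the arm or the gripper's body presses on something with over 40 N, if the wrist force passes 120 N, or if a joint passes its speed limit or range.

### The arm

A 6-joint arm with a two-finger parallel gripper is mounted at the origin on the work surface. World frame = base frame: x ahead of the robot, y to its left, z up, the work surface at z = 0. Lengths are in m, angles in degrees, forces in N, time in s.
With the tool pointing down it reaches from about 0.4 to 0.825 m from the base axis. Payload 7 kg.
Tool frame: the origin (TCP) lies on the mounting face of the last link; the fingertips stand 178 mm ahead of it and the grasp point (between the pads) lies 159 mm ahead of it (ctrl.tip_extent is the distance from the TCP to the fingertips, in m); z points along the fingers, y is the direction in which the jaws open and shut (so a half turn about z gives the same grasp; the last joint's range is limited). The gripper opens to 88 mm and grips with 3 to 60 N. Pads are 19 mm wide; open, the fingers measure 130 mm over their backs; the gripper's body (78 mm by 193 mm) begins 47 mm behind the grasp point.
Start: joints at [90.418, 20.546, 0.682, 0, -70.136, -16.507], TCP at [0.187, 0.649, 0.405] pointing down, gripper open.
Joint ranges: [-176.03, 176.03], [-82.01, 121.73], [-58.28, 71.71], [-173.87, 95.51], [-174.79, -0.11], [-173.66, 173.66]. Speed limits (degrees/s): [136.94, 136.94, 172.46, 180, 180, 180].

### API

Orientations are given as [roll, pitch, yaw] about the fixed x, y, z axes, in that order (R = Rz(yaw) Ry(pitch) Rx(roll)).
In Python, from plant import ctrl gives the robot as it stands. The module is installed in compiled form; this text tells all that it offers.
- The arm moves only by the tool carry_out, never from a script. Its argument "moves" is text: rows parted by semicolons, each of 7 numbers parted by spaces: the finger opening in m, from 0 to 0.0876, then the shift along the tool's x, y, z in m, then the turn, a rotation vector about the tool's x, y, z in rad. A call has 1 to 20 rows; each row is the pose to reach, as a shift and turn from the pose commanded when the call began, along the tool's axes at that moment; what a row does not reach only later rows make up. A row lasts 1/10 s, in which the tool goes at most 50 mm and 8.59 degrees, less where a joint would pass 70% of its speed; a pose out of reach is approached as far as the arm can. A call with a gripper value outside its range is refused whole. The fingers move at their own pace and stop on an object; the grip force is fixed at half the most. Time passes only in rows, so rows that repeat a pose let the fingers close. It gives the time, the measured TCP pose, the force and the opening at its end, in the units of the state.
- ctrl.get_obs(): the state, without advancing time (a new reading comes with each control period).
- ctrl.snapshot(name): name is "side" or "top" or "wrist"; returns a dict with "image" (400x640x3 uint8, red, green, blue), "K" (3x3 intrinsics, pixels), "R" (3x3) and "t" (3): a world point X has camera coordinates R X + t. Camera axes: x right, y down, z forward; pixel columns grow to the right and rows downward; lengths in m; the calibration is good to about 2 mm. A picture is of the moment at which its call begins. There is no depth.
- ctrl.close_job(): hands the job in, once; it reports no verdict.
Trained networks look in a picture, given as the dict that the camera call returned (one of the last four; its "shot" number tells which), for a name from the list of things; names that differ only in an ending like _2 or _b are one class to them, and where a whole thing is asked for, a point or a joint stands for the part that bears it (a point fixed in the world has none). Each returns a list of dicts, best first, with "confidence" (0 to 1); they miss things now and then, are a little off and sometimes report something else, mostly with a low value. They report only what shows in the picture. A call takes as long as a camera call. They do not tell look-alikes from the thing itself.
- ctrl.recognise(picture, label): "extent" ([left, top, right, bottom] in pixels, round what is visible of it).
- ctrl.trace(picture, label): "region" (400x640 bool, what is visible of it) and "extent" ([left, top, right, bottom] in pixels, round what is visible of it).
- ctrl.mark_of(picture, label): "at" ([row, column] in pixels: a listed point, or the origin of a listed thing).
The state is a dict: "clock": time; "joint_pos": joint angles; "qvel": joint speeds; "tau": joint torques, N m; "tool_pos": TCP position; "orientation": TCP orientation; "force": force on the tool from outside, world axes, zero at the start; "moment": the same for the moment, N m; "opening": finger opening in m.
Only numpy, scipy, OpenCV 4.12 (cv2) and the standard library are available. Lean on these libraries where they do the work, as an engineer would, in place of code of your own. Each camera call takes 0.05 s, during which the arm holds its last target.

## Working session

There is one attempt and no reset: what is moved stays moved. The work goes in short steps, Python scripts to look and compute and a tool call to move; the robot and the scene stay as the last step left them, time stands still between calls to the robot, and variables do not carry over. Pictures are saved under pics/ and viewed, and the job is handed in when it is done.

Besides the shell and the picture viewer there is one more tool, called after ">>>" as name(argument=value, ...), one argument or row to a line, values as JSON. carry_out: Moves the arm, as the interface text tells. Its arguments: {"type":"object","properties":{"moves":{"type":"string"}},"required":["moves"]}

```bash
mkdir -p pics
cat > h.py <<'E'
import numpy as np,cv2
from plant import ctrl
def save(p,n): cv2.imwrite('pics/'+n+'.png',p['image'][:,:,::-1])
def ray(p,rc):
    d=np.linalg.inv(p['K'])@np.array([rc[1],rc[0],1.]); R=p['R']
    return -R.T@p['t'], R.T@d
def atz(p,rc,z):
    o,d=ray(p,rc); return o+d*(z-o[2])/d[2]
def proj(p,X):
    c=p['K']@(p['R']@np.array(X)+p['t']); return c[:2]/c[2]
E
python3 - <<'E'
from h import *
Z={'pivot':.052,'grip':None,'dish_mid':.082,'other_grip':None,'shoe':.04}
for n in ['top','side']:
    p=ctrl.snapshot(n); save(p,n+'0')
    for l in Z:
        for r in ctrl.mark_of(p,l)[:5]:
            z=Z[l] or .08
            print(n,l,np.round(r['at']),round(r['confidence'],2),np.round(atz(p,r['at'],z),3))
print(ctrl.get_obs())
E
```

```text
top pivot [228. 345.] 0.88 [ 0.521 -0.179  0.052]
top grip [236. 386.] 0.76 [ 0.503 -0.266  0.08 ]
top dish_mid [154. 354.] 0.88 [ 0.687 -0.198  0.082]
top dish_mid [156. 455.] 0.72 [ 0.682 -0.421  0.082]
top dish_mid [253. 255.] 0.69 [0.465 0.02  0.082]
top dish_mid [230. 342.] 0.16 [ 0.517 -0.171  0.082]
top other_grip [195. 198.] 0.64 [0.591 0.152 0.08 ]Traceback (most recent call last):
  File "<stdin>", line 6, in <module>
ValueError: it knows: dish_mid, grip, other_grip, pivot
```

Run:
```python
from h import *
Z={'pivot':.052,'grip':.08,'dish_mid':.082,'other_grip':.08}
for n in ['top','side']:
    p=ctrl.snapshot(n); save(p,n+'0')
    for l in Z:
        for r in ctrl.mark_of(p,l)[:5]:
            print(n,l,np.round(r['at']),round(r['confidence'],2),np.round(atz(p,r['at'],Z[l]),3))
    print(-p['R'].T@p['t'])
print(ctrl.get_obs())
```

```text
top pivot [228. 344.] 0.9 [ 0.52  -0.177  0.052]
top grip [234. 382.] 0.95 [ 0.507 -0.257  0.08 ]
top dish_mid [156. 456.] 0.94 [ 0.683 -0.424  0.082]
top dish_mid [158. 355.] 0.93 [ 0.677 -0.2    0.082]
top dish_mid [253. 257.] 0.66 [0.465 0.015 0.082]
top other_grip [196. 200.] 0.77 [0.59  0.147 0.08 ]
[ 0.4963845  -0.11941122  0.88174464]
side pivot [237. 308.] 0.66 [ 0.525 -0.183  0.052]
side grip [254. 314.] 0.63 [ 0.499 -0.255  0.08 ]
side dish_mid [284. 424.] 0.72 [ 0.669 -0.466  0.082]
side dish_mid [200. 254.] 0.61 [ 0.451 -0.015  0.082]
side dish_mid [210. 362.] 0.57 [ 0.681 -0.199  0.082]
side other_grip [152. 270.] 0.71 [0.583 0.147 0.08 ]
[ 0.1601952  -0.87076056  0.99804978]
{'clock': 0.75, 'joint_pos': array([ 9.04174475e+01,  2.05432800e+01,  6.82512930e-01,  5.29175382e-04,
       -7.01348604e+01, -1.65063265e+01]), 'qvel': array([ 0.02595943,  0.01405233,  0.00505839,  0.00144436, -0.11725159,
       -0.03572942]), 'tau': array([ 3.17024478e-04, -5.82237160e+01,  2.93283480e+01,  7.00186148e+00,
        1.25712308e-02, -2.79785087e-05]), 'tool_pos': array([0.18708165, 0.64853199, 0.40470192]), 'orientation': array([-1.79995666e+02,  7.65140107e-04, -1.60886991e+01]), 'force': array([-0.04268121, -0.54025195,  0.03534085]), 'moment': array([0.04476734, 0.00593358, 0.01531112]), 'opening': 0.08771683262578445}
```

View pics/top0.png

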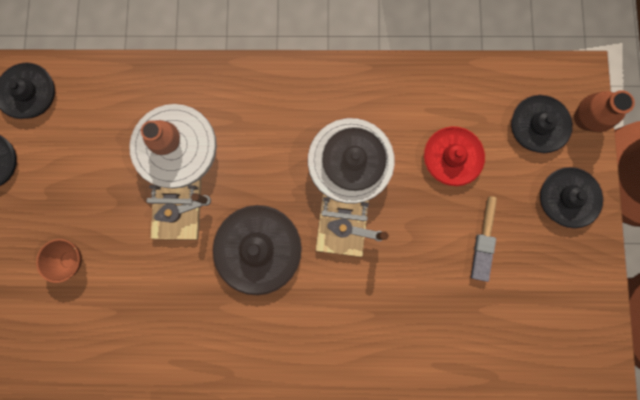

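View pics/side0.png

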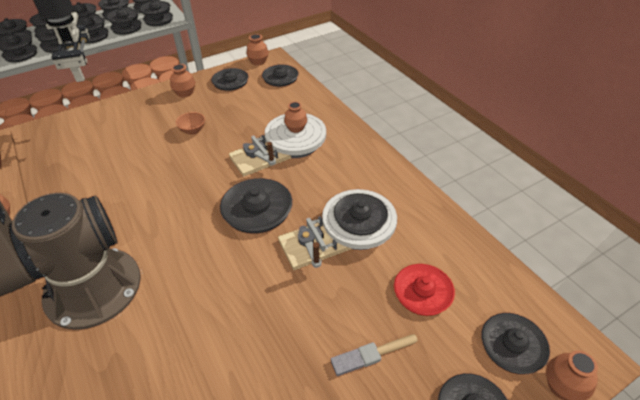

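The top view shows the wheel with the dark domed dish at about (352,161), its bolt at (343,228) and its handle at about (382,236). That puts the handle on the -y side of the pivot. The vase's turntable is at (172,147). Next I'll triangulate and fit the wheel.

Run:
```python
from h import *
P=[ctrl.snapshot(n) for n in('top','side')]
def tri(ats):
    A=np.zeros((3,3));b=np.zeros(3)
    for p,a in zip(P,ats):
        o,d=ray(p,a);d/=np.linalg.norm(d);M=np.eye(3)-np.outer(d,d);A+=M;b+=M@o
    X=np.linalg.solve(A,b);return X,[np.round(proj(p,X)[::-1]-a,1) for p,a in zip(P,ats)]
for l in ('pivot','grip','other_grip'):
    ats=[np.array(ctrl.mark_of(p,l)[0]['at']) for p in P]; print(l,*tri(ats))
p=P[0]
for t in ctrl.trace(p,'grip')[:2]: print(t['extent'],t['confidence'])
# wheel outline
im=p['image'].astype(int); m=((im.min(2)>150)&(im.max(2)-im.min(2)<40)).astype(np.uint8)
m[:110]=0;m[205:]=0;m[:,:300]=0;m[:,410:]=0
c=max(cv2.findContours(m,0,1)[0],key=len);h=cv2.convexHull(c)
W=np.array([atz(p,(q[0][1],q[0][0]),.056)[:2] for q in h]).astype(np.float32)
print('wheel',cv2.minEnclosingCircle(W), cv2.fitEllipse(W))
v=p['image'][110:280,290:410];cv2.imwrite('pics/crop0.png',cv2.resize(v,None,fx=3.5,fy=3.5,interpolation=2)[:,:,::-1])
s=P[1]['image'][170:290,260:420];cv2.imwrite('pics/crop1.png',cv2.resize(s,None,fx=4,fy=4,interpolation=2)[:,:,::-1])
```

```text
Traceback (most recent call last):
IndexError: list index out of range
```

Run:
```python
from h import *
P=[ctrl.snapshot(n) for n in('top','side')]
def tri(ats):
    A=np.zeros((3,3));b=np.zeros(3)
    for p,a in zip(P,ats):
        o,d=ray(p,a);d/=np.linalg.norm(d);M=np.eye(3)-np.outer(d,d);A+=M;b+=M@o
    X=np.linalg.solve(A,b);return X,[np.round(proj(p,X)[::-1]-a,1) for p,a in zip(P,ats)]
for l in ('pivot','grip','other_grip'):
    ats=[[np.array(r['at']) for r in ctrl.mark_of(p,l)[:1]] for p in P]
    print(l,*(tri([a[0] for a in ats]) if all(ats) else ats))
p=P[0]
for t in ctrl.trace(p,'grip')[:2]: print(t['extent'],t['confidence'])
im=p['image'].astype(int); m=((im.min(2)>150)&(im.max(2)-im.min(2)<40)).astype(np.uint8)
m[:110]=0;m[205:]=0;m[:,:300]=0;m[:,410:]=0
c=max(cv2.findContours(m,0,1)[0],key=len);h=cv2.convexHull(c)
W=np.array([atz(p,(q[0][1],q[0][0]),.056)[:2] for q in h]).astype(np.float32)
print('wheel',cv2.minEnclosingCircle(W), cv2.fitEllipse(W))
v=p['image'][110:280,290:410];cv2.imwrite('pics/crop0.png',cv2.resize(v,None,fx=3.5,fy=3.5,interpolation=2)[:,:,::-1])
s=P[1]['image'][170:290,260:420];cv2.imwrite('pics/crop1.png',cv2.resize(s,None,fx=4,fy=4,interpolation=2)[:,:,::-1])
```

```text
pivot [ 0.59569408 -0.18850751  0.0660079 ] [array([35.7, -7. ]), array([-13.1,  28.2])]
grip [ 0.50793563 -0.25393268  0.08503813] [array([ 0.2, -0.1]), array([-0. ,  0.2])]
other_grip [0.58525702 0.15806766 0.0719503 ] [array([ 0.2, -0.1]), array([-0. ,  0.2])]
[327.2, 216.9, 386.4, 240.0] 0.96
wheel ((0.6787359118461609, -0.19158297777175903), 0.09909580647945404) ((0.6789330840110779, -0.19149528443813324), (0.1968471258878708, 0.19736182689666748), 179.2410888671875)
```

View pics/crop0.png

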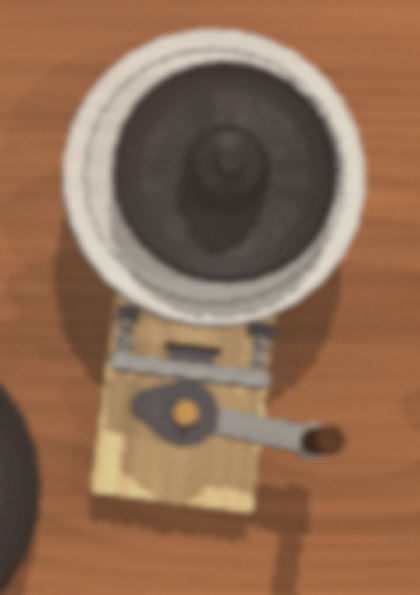

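View pics/crop1.png

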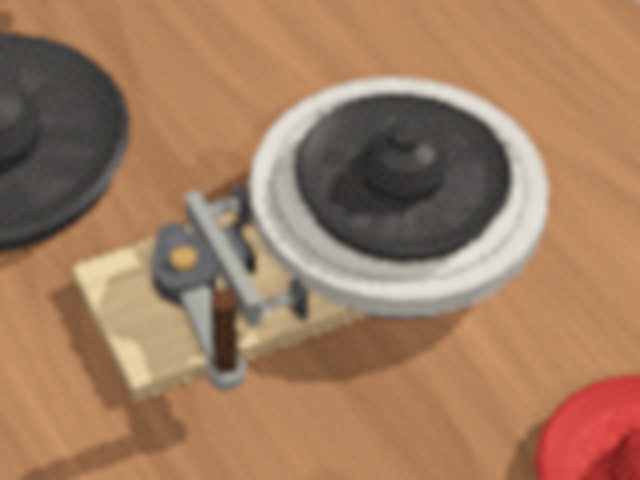

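Run:
```python
from h import *
P=[ctrl.snapshot(n) for n in('top','side')]
def tri(ats):
    A=np.zeros((3,3));b=np.zeros(3)
    for p,a in zip(P,ats):
        o,d=ray(p,a);d/=np.linalg.norm(d);M=np.eye(3)-np.outer(d,d);A+=M;b+=M@o
    X=np.linalg.solve(A,b);return X,[np.round(proj(p,X)[::-1]-a,1) for p,a in zip(P,ats)]
print('bolt',tri([(227.7,343.1),(234.5,306)]))
print('bolt',atz(P[0],(227.7,343.1),.052),atz(P[1],(234.5,306),.052))
print('posttop',tri([(234.9,384.3),(243.5,316)]))
print('postbase',tri([(235.7,378),(261,316.5)]))
pv=np.array([.521,-.177])
for a in range(-110,-89,4):
  for z in (.085,.09):
    g=pv+.085*np.array([np.cos(np.radians(a)),np.sin(np.radians(a))])
    print(a,z,np.round(g,3),[np.round(proj(p,[*g,zz]),1).tolist() for p in P for zz in (z-.037,z+.03)])
```

```text
bolt (array([ 0.52250762, -0.17433767,  0.05518006]), [array([-0.2,  0.1]), array([ 0. , -0.2])])
bolt [ 0.5221076  -0.17432731  0.052     ] [ 0.52424052 -0.17218623  0.052     ]
posttop (array([ 0.50588236, -0.25626553,  0.11601008]), [array([-0.1,  0. ]), array([ 0. , -0.1])])
postbase (array([ 0.50555085, -0.25493364,  0.04467954]), [array([-0.4,  0.2]), array([ 0.1, -0.4])])
-110 0.085 [ 0.492 -0.257] [[379.3, 241.3], [384.6, 241.5], [311.8, 263.1], [311.1, 246.4]]
-110 0.09 [ 0.492 -0.257] [[379.7, 241.3], [385.1, 241.6], [311.7, 261.9], [311.0, 245.1]]
-106 0.085 [ 0.498 -0.259] [[380.1, 238.8], [385.5, 238.8], [314.1, 262.7], [313.5, 245.9]]
-106 0.09 [ 0.498 -0.259] [[380.5, 238.8], [385.9, 238.8], [314.1, 261.5], [313.4, 244.6]]
-102 0.085 [ 0.503 -0.26 ] [[380.7, 236.3], [386.1, 236.1], [316.4, 262.1], [315.9, 245.3]]
-102 0.09 [ 0.503 -0.26 ] [[381.1, 236.3], [386.6, 236.1], [316.4, 260.9], [315.8, 244.0]]
-98 0.085 [ 0.509 -0.261] [[381.1, 233.7], [386.6, 233.3], [318.6, 261.4], [318.2, 244.6]]
-98 0.09 [ 0.509 -0.261] [[381.5, 233.7], [387.0, 233.2], [318.6, 260.2], [318.1, 243.3]]
-94 0.085 [ 0.515 -0.262] [[381.4, 231.1], [386.8, 230.5], [320.8, 260.5], [320.4, 243.7]]
-94 0.09 [ 0.515 -0.262] [[381.7, 231.1], [387.3, 230.4], [320.7, 259.3], [320.4, 242.4]]
-90 0.085 [ 0.521 -0.262] [[381.4, 228.5], [386.9, 227.6], [322.8, 259.6], [322.6, 242.8]]
-90 0.09 [ 0.521 -0.262] [[381.8, 228.5], [387.3, 227.5], [322.8, 258.4], [322.5, 241.5]]
```

```bash
cat >> h.py <<'E'
from scipy.spatial.transform import Rotation as Ro
def rel(cp,cyaw,targets):
    R0=Ro.from_euler('xyz',[180,0,cyaw],degrees=True)
    for pos,yaw in targets:
        s=R0.inv().apply(np.array(pos)-cp); d=(R0.inv()*Ro.from_euler('xyz',[180,0,yaw],degrees=True)).as_rotvec()
        print(np.round(s,4),np.round(d,3))
E
python3 - <<'E'
from h import *
rel([.187,.6485,.4047],-16.09,[([.45,.42,.40],-60),([.55,.2,.40],-80),([.55,-.05,.4],-101.6),([.505,-.257,.38],-101.6)])
E
```

```text
[0.316  0.1467 0.0047] [ 0.    -0.     0.766]
[0.4731 0.3303 0.0047] [ 0.    -0.     1.115]
[0.5424 0.5705 0.0047] [ 0.    -0.     1.492]
[0.5565 0.7819 0.0247] [ 0.    -0.     1.492]
```

>>> carry_out(
  moves="0.06 0.316 0.147 0.005 0 0 0.5;0.06 0.316 0.147 0.005 0 0 0.6;0.06 0.316 0.147 0.005 0 0 0.7;0.06 0.316 0.147 0.005 0 0 0.766;0.06 0.316 0.147 0.005 0 0 0.766;0.06 0.316 0.147 0.005 0 0 0.766;0.06 0.316 0.147 0.005 0 0 0.766;0.06 0.473 0.33 0.005 0 0 1.115;0.06 0.473 0.33 0.005 0 0 1.115;0.06 0.473 0.33 0.005 0 0 1.115;0.06 0.473 0.33 0.005 0 0 1.115;0.06 0.473 0.33 0.005 0 0 1.115;0.06 0.542 0.57 0.005 0 0 1.492;0.06 0.542 0.57 0.005 0 0 1.492;0.06 0.542 0.57 0.005 0 0 1.492;0.06 0.542 0.57 0.005 0 0 1.492;0.06 0.542 0.57 0.005 0 0 1.492;0.06 0.557 0.782 0.025 0 0 1.492;0.06 0.557 0.782 0.025 0 0 1.492;0.06 0.557 0.782 0.025 0 0 1.492",
)

```text
clock: 3.5
tool_pos: [0.518, -0.1973, 0.3858]
orientation: [-180.0, 0.0, -101.6]
force: [0.9, -0.7, -0.0]
opening: 0.0598
```

Run:
```python
from h import *
o=ctrl.get_obs();print(o['tool_pos'],o['qvel'].round(1))
rel(o['tool_pos'],-101.6,[([.505,-.257,.36],-101.6)])
```

```text
[ 0.51798073 -0.19725816  0.38580945] [-53.4   7.5   2.9   0.1   4.8  53.2]
[0.0611 0.0007 0.0258] [0. 0. 0.]
```

>>> carry_out(
  moves="0.06 0.045 0.001 0.026 0 0 0;0.06 0.045 0.001 0.026 0 0 0;0.06 0.045 0.001 0.026 0 0 0;0.06 0.045 0.001 0.026 0 0 0",
)

```text
clock: 3.9
tool_pos: [0.5092, -0.2389, 0.3602]
orientation: [-179.9, -0.0, -101.6]
force: [0.9, -0.2, 0.5]
opening: 0.0597
```

Run:
```python
from h import *
p=ctrl.snapshot('wrist');save(p,'w1')
o=ctrl.get_obs();print(o['tool_pos'],o['orientation'])
for l,z in (('pivot',.052),('grip',.085)):
    for r in ctrl.mark_of(p,l)[:2]: print(l,np.round(r['at']),r['confidence'],atz(p,r['at'],z).round(4))
for q in ([.522,-.1745,.052],[.505,-.257,.115],[.505,-.257,.085],[.505,-.257,.048],[.679,-.1915,.056],[.4375,-.165,.115]): print(q,proj(p,q).round())
```

```text
[ 0.50932335 -0.23850175  0.36041026] [-1.79920715e+02 -9.19929694e-04 -1.01506971e+02]
pivot [254. 320.] 0.84 [ 0.5233 -0.1673  0.052 ]
grip [180. 319.] 0.58 [ 0.505  -0.2578  0.085 ]
[0.522, -0.1745, 0.052] [320. 248.]
[0.505, -0.257, 0.115] [320. 190.]
[0.505, -0.257, 0.085] [320. 181.]
[0.505, -0.257, 0.048] [320. 172.]
[0.679, -0.1915, 0.056] [176. 262.]
[0.4375, -0.165, 0.115] [416. 274.]
```

View pics/w1.png

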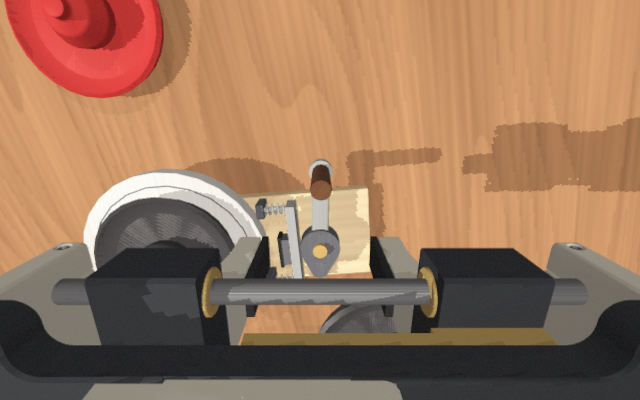

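The wrist view agrees with the other cameras. The post stands at col 320, rows 165–195, the bolt is at (320,252), and the jaws straddle the lever line. Next I'll lower and close loosely around the post.

>>> carry_out(
  moves="0.06 0.019 0.001 0.02 0 0 0;0.06 0.019 0.001 0.06 0 0 0;0.06 0.019 0.001 0.09 0 0 0;0.06 0.019 0.001 0.116 0 0 0;0.05 0.019 0.001 0.116 0 0 0;0.026 0.019 0.001 0.116 0 0 0;0.026 0.019 0.001 0.116 0 0 0;0.026 0.019 0.001 0.116 0 0 0;0.026 0.019 0.001 0.116 0 0 0",
)

```text
clock: 4.95
tool_pos: [0.5043, -0.2577, 0.2449]
orientation: [-179.9, 0.0, -101.6]
force: [-0.4, -0.3, -0.1]
opening: 0.0277
```

Run:
```python
from h import *
p=ctrl.snapshot('wrist');save(p,'w2')
o=ctrl.get_obs();print(o['tool_pos'],o['orientation'],o['force'],o['opening'])
cp=o['tool_pos'];yaw=o['orientation'][2]
pv=np.array([.522,-.173])
for a in np.arange(-101.6,-187,-8): rel(cp,-101.6,[([*(pv+.085*np.array([np.cos(np.radians(a)),np.sin(np.radians(a))])),.244],a)])
print('rel last');rel(cp,-101.6,[([*(pv+.085*np.array([np.cos(np.radians(a)),np.sin(np.radians(a))])),.244],a) for a in(-186.5,-190)])
```

```text
[ 0.50413586 -0.25771022  0.24461646] [-1.79900380e+02  4.23873579e-03 -1.01568596e+02] [-0.90485751 -0.85151828 -0.14048096] 0.02682285402814719
[-0.0016 -0.0005  0.0006] [0. 0. 0.]
[-0.0024  0.0114  0.0006] [ 0.   -0.    0.14]
[-0.0049  0.023   0.0006] [ 0.    -0.     0.279]
[-0.0089  0.0341  0.0006] [ 0.    -0.     0.419]
[-0.0145  0.0446  0.0006] [ 0.    -0.     0.559]
[-0.0215  0.0542  0.0006] [ 0.    -0.     0.698]
[-0.0297  0.0627  0.0006] [ 0.    -0.     0.838]
[-0.039   0.07    0.0006] [ 0.    -0.     0.977]
[-0.0493  0.0759  0.0006] [ 0.    -0.     1.117]
[-0.0603  0.0804  0.0006] [ 0.    -0.     1.257]
[-0.0718  0.0832  0.0006] [-0.    -0.     1.396]
rel last
[-0.079   0.0842  0.0006] [ 0.    -0.     1.482]
[-0.0842  0.0845  0.0006] [-0.    -0.     1.543]
```

View pics/w2.png

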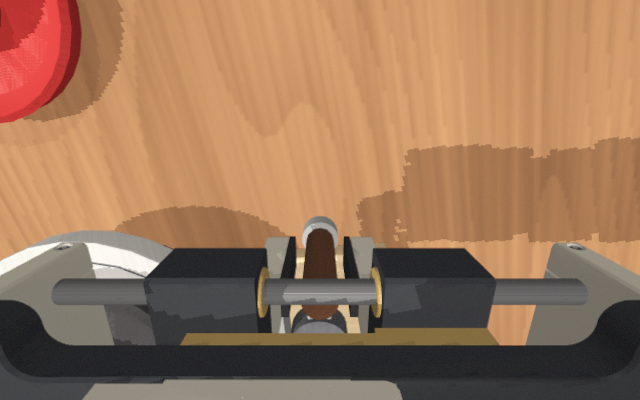

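The post stands between the pads with a few mm of play each side. First part of the swing:

>>> carry_out(
  moves="0.026 -0.002 0.006 0 0 0 0.07;0.026 -0.002 0.011 0 0 0 0.14;0.026 -0.004 0.017 0 0 0 0.21;0.026 -0.005 0.023 0 0 0 0.28;0.026 -0.007 0.029 0 0 0 0.35;0.026 -0.009 0.034 0 0 0 0.42;0.026 -0.012 0.039 0 0 0 0.49;0.026 -0.0145 0.0445 0 0 0 0.56;0.026 -0.018 0.0495 0 0 0 0.63;0.026 -0.0215 0.054 0 0 0 0.7;0.026 -0.0215 0.054 0 0 0 0.7",
)

```text
clock: 6.1
tool_pos: [0.4554, -0.2257, 0.2443]
orientation: [-179.9, 0.1, -141.7]
force: [0.4, 0.8, -0.4]
opening: 0.0259
```

Run:
```python
from h import *
p=ctrl.snapshot('wrist');save(p,'w3')
p=ctrl.snapshot('top');save(p,'t3')
o=ctrl.get_obs();print(o['tool_pos'],o['orientation'],o['force'],o['opening'])
cp=o['tool_pos'];yaw=o['orientation'][2]
pv=np.array([.522,-.173])
for a in (-141.6,-149.6,-157.6,-165.6,-173.6,-181.6,-187,-190): rel(cp,yaw,[([*(pv+.085*np.array([np.cos(np.radians(a)),np.sin(np.radians(a))])),.244],a)])
```

```text
[ 0.45541587 -0.22582012  0.24397873] [-1.79982620e+02  1.95466578e-02 -1.41554983e+02] [ 0.226627   -0.89590832  0.16475183] 0.0257854904137624
[ 0.  0. -0.] [-0.    -0.     0.001]
[-0.0008  0.0119 -0.    ] [ 0.   -0.    0.14]
[-0.0033  0.0235 -0.    ] [ 0.   -0.    0.28]
[-0.0074  0.0346 -0.    ] [-0.   -0.    0.42]
[-0.0129  0.0451 -0.    ] [ 0.    -0.     0.559]
[-0.0199  0.0547 -0.    ] [-0.    -0.     0.699]
[-0.0254  0.0605 -0.    ] [ 0.    -0.     0.793]
[-0.0286  0.0636 -0.    ] [-0.    -0.     0.846]
```

View pics/w3.png

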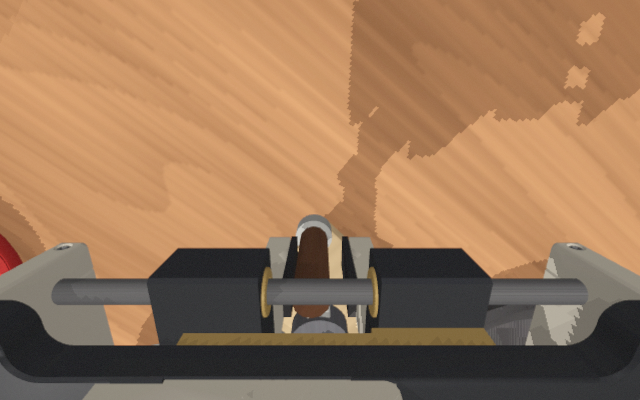

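View pics/t3.png

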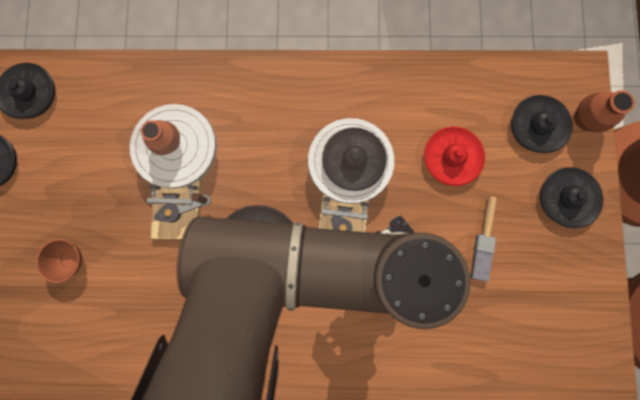

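The handle follows the trailing finger (post at about (312,260)), and the dish and the other cam haven't moved. Second part of the swing:

>>> carry_out(
  moves="0.026 0 0.006 0 0 0 0.07;0.026 -0.001 0.012 0 0 0 0.14;0.026 -0.002 0.018 0 0 0 0.21;0.026 -0.0035 0.0235 0 0 0 0.28;0.026 -0.005 0.029 0 0 0 0.35;0.026 -0.0075 0.0345 0 0 0 0.42;0.026 -0.01 0.04 0 0 0 0.49;0.026 -0.013 0.045 0 0 0 0.56;0.026 -0.0165 0.05 0 0 0 0.63;0.026 -0.02 0.0545 0 0 0 0.7;0.026 -0.024 0.059 0 0 0 0.77;0.026 -0.028 0.063 0 0 0 0.84;0.026 -0.028 0.063 0 0 0 0.84;0.026 -0.028 0.063 0 0 0 0.84",
)

```text
clock: 7.6
tool_pos: [0.4382, -0.1591, 0.2436]
orientation: [180.0, -0.0, 170.4]
force: [0.4, 0.5, -0.4]
opening: 0.026
```

Run:
```python
from h import *
p=ctrl.snapshot('wrist');save(p,'w4')
p=ctrl.snapshot('side');save(p,'s4')
o=ctrl.get_obs();print(o['tool_pos'],o['orientation'],o['force'],o['opening'])
```

```text
[ 0.43816313 -0.15917209  0.24352207] [ 1.79998031e+02 -2.07251176e-02  1.70298420e+02] [-0.23737742  0.3587359  -0.15331293] 0.026377010390329664
```

View pics/w4.png

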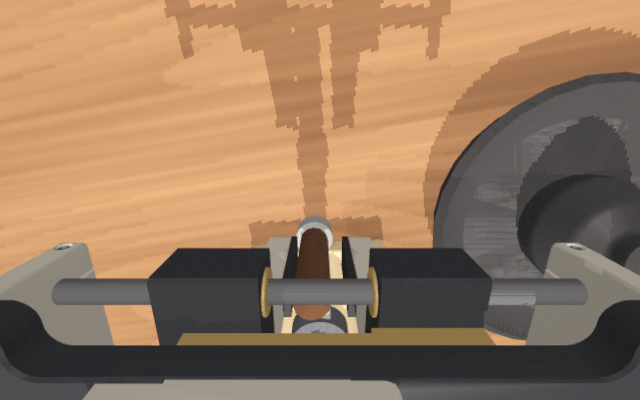

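View pics/s4.png

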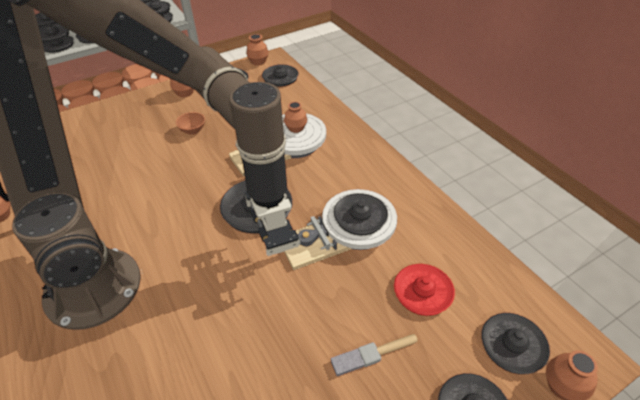

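The handle is close to the locked line. I'll open, lift straight up and look.

>>> carry_out(
  moves="0.05 0 0 0 0 0 0;0.05 0 0 0 0 0 0;0.05 0 0 0 0 0 0;0.05 0 0 -0.03 0 0 0;0.05 0 0 -0.07 0 0 0;0.05 0 0 -0.11 0 0 0;0.05 0 0 -0.15 0 0 0;0.05 0 0.05 -0.15 0 0 0;0.05 0 0.1 -0.15 0 0 0;0.05 0 0.15 -0.15 0 0 0;0.05 0 0.2 -0.15 0 0 0;0.05 0 0.25 -0.15 0 0 0;0.05 0 0.30 -0.15 0 0 0;0.05 0 0.30 -0.15 0 0 0;0.05 0 0.30 -0.15 0 0 0",
)

```text
clock: 9.2
tool_pos: [0.4893, 0.1378, 0.3931]
orientation: [-180.0, -0.0, 170.3]
force: [0.6, -0.1, 0.4]
opening: 0.05
```

Run:
```python
from h import *
o=ctrl.get_obs();print(o['tool_pos'],o['force'])
for n,r,c in(('top',slice(110,280),slice(290,410)),('side',slice(170,290),slice(260,420))):
    p=ctrl.snapshot(n);save(p,n+'5')
    for l,z in (('pivot',.052),('grip',.085),('dish_mid',.082),('other_grip',.08)):
        for q in ctrl.mark_of(p,l)[:3]: print(n,l,np.round(q['at'],1),round(q['confidence'],2),atz(p,q['at'],z).round(3))
    cv2.imwrite('pics/%s5c.png'%n,cv2.resize(p['image'][r,c],None,fx=3.5,fy=3.5,interpolation=2)[:,:,::-1])
    print([proj(p,[.4375,-.165,z]).round(1) for z in(.048,.085,.115)])
```

```text
[0.48925152 0.13779497 0.39312283] [ 0.55974641 -0.09103471  0.36701712]
top grip [267.8 340.6] 0.88 [ 0.435 -0.167  0.085]
top dish_mid [154.  455.5] 0.9 [ 0.687 -0.423  0.082]
top dish_mid [157.7 355.3] 0.74 [ 0.678 -0.2    0.082]
top dish_mid [250.7 254.8] 0.66 [0.47  0.02  0.082]
top other_grip [196.3 197.9] 0.73 [0.589 0.151 0.08 ]
[array([338.9, 265.3]), array([339.8, 266.5]), array([340.6, 267.6])]
side pivot [237.1 308.3] 0.62 [ 0.525 -0.183  0.052]
side grip [239.2 274.4] 0.72 [ 0.437 -0.168  0.085]
side dish_mid [209.2 362.4] 0.96 [ 0.684 -0.198  0.082]
side dish_mid [199.6 256.1] 0.68 [ 0.459 -0.016  0.082]
side dish_mid [283.5 421.5] 0.67 [ 0.666 -0.461  0.082]
side other_grip [151.6 269.7] 0.8 [0.583 0.147 0.08 ]
[array([275.4, 247.4]), array([274.2, 238.3]), array([273.2, 230.5])]
```

View pics/top5c.png

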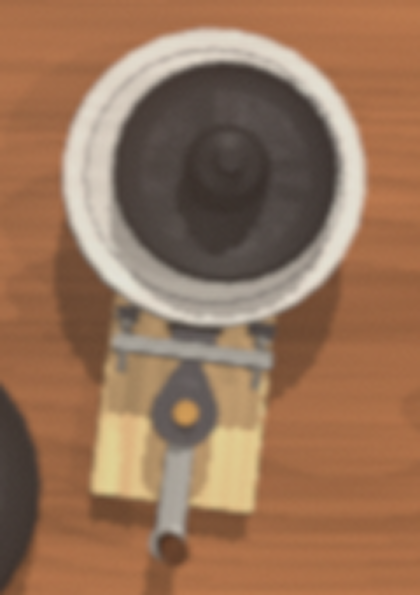

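View pics/side5c.png

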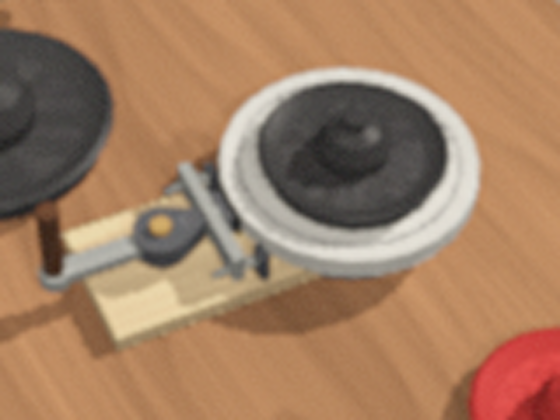

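Run:
```python
from h import *
print(ctrl.close_job())
```

```text
the job is handed in; nothing more can be done
None
```

I turned the cam of the turntable with the dark domed dish about 85° clockwise, with its handle held loosely between the fingers. I then opened the gripper, lifted clear and handed the job in at about 9.3 s; it reports no verdict.

**Cam and handle:** in the last top and side pictures the nose points at the shoe within about 2–3°. The handle measures about (0.436, -0.167), roughly 2 mm from the locked spot I had worked out.

**Shoe:** the plate has visibly moved out to the wheel's rim. I judged this by eye and did not measure its travel.

**Dish and other cam:** the dish measures about (0.678, -0.200) from the top camera, within about 1 mm of its start. The other cam's handle differs by about 4 mm between the two top pictures. That is about as much as repeated readings of it varied before any move, and the side camera shows no change.

**Robot:** it ended about 0.3 m away from the handle, touching nothing, with wrist force near zero.

**Disagreements:**
- The network's bolt position differed from mine by up to about 9 mm in the side view. I used the bolt read by hand from the picture, which fits the given 158 mm and 85 mm distances.
- In the last top picture the network did not report the bolt at all.

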